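# Count to the third gap and stow the case

## Robot

A 6-joint arm with a two-finger parallel gripper is mounted at the origin on the work surface. World frame = base frame: x ahead of the robot, y to its left, z up, the work surface at z = 0. Lengths are in m, angles in rad, forces in N, time in s.
With the tool pointing down it reaches from about 0.35 to 0.975 m from the base axis. Payload 4.9 kg.
Tool frame: the origin (TCP) lies between the finger pads; the fingertips stand 19 mm ahead of it and the grasp point (between the pads) is the TCP; z points along the fingers, y is the direction in which the jaws open and shut (so a half turn about z gives the same grasp; the last joint's range is limited). The gripper opens to 85 mm and grips with 20 to 120 N. Pads are 22 mm wide; open, the fingers measure 114 mm over their backs; the gripper's body (76 mm by 85 mm) begins 54 mm behind the grasp point. The pads swing forward as they close: fully open they stand 13 mm farther back than shut.
Start: joints at [-1.325, 0.053, 1.613, -0, 1.476, -0.119], TCP at [0.223, -0.584, 0.25] pointing down, gripper open.
Joint ranges: [-3.01, 3.01], [-1.01, 2.22], [0.06, 2.58], [-1.02, 4.17], [0.09, 2.62], [-3.14, 3.14]. Speed limits (rad/s): [2.57, 2.57, 3.14, 3.14, 3.14, 3.14].

## Interface

Orientations are given as a unit quaternion [w, x, y, z].
In Python, from plant import state, grab_frame, calibration, job_done gives the robot as it stands. The module is installed in compiled form; this text tells all that it offers.
- The arm moves only by the tool servo_tool, never from a script. Its argument "deltas" is a list that holds one entry, the list of rows, each a list of 5 numbers: the finger opening in mm, from 0 to 85.4, then the shift along the world's x, y, z in mm, then the turn about the world's z in units of 6 degrees (1.0 is 6 degrees). A call has 1 to 5 rows; each row is the pose to reach, as a shift and turn from the pose commanded when the call began; what a row does not reach only later rows make up. A row lasts 1/8 s, in which the tool goes at most 62.5 mm and 10.7 degrees, less where a joint would pass 70% of its speed; a pose out of reach is approached as far as the arm can. A call with a gripper value outside its range is refused whole. The fingers move at their own pace and stop on an object; the grip force is fixed at half the most. Time passes only in rows, so rows that repeat a pose let the fingers close. It gives the time, the measured TCP pose, the force and the opening at its end, in the units of the state.
- state(): the state, without advancing time (a new reading comes with each control period).
- grab_frame(name): name is "side" or "top" or "wrist"; returns the picture (400x640x3 uint8, red, green, blue); there is no depth.
- calibration(name): a dict with "intrinsics" (3x3 intrinsics, pixels), "world_from_camera" (4x4, takes a point from camera to world coordinates). Camera axes: x right, y down, z forward; pixel columns grow to the right and rows downward; lengths in m; the calibration is good to about 2 mm. A picture is of the moment at which its call begins: read the wrist's pose just before it. calibration takes no time and is no camera call; for the wrist camera it gives the pose at the moment of the call.
- job_done(): hands the job in, once; it reports no verdict.
The state is a dict: "time": time; "joint_pos": joint angles; "joint_vel": joint speeds; "joint_efforts": joint torques, N m; "tool_pos": TCP position; "tool_rot": TCP orientation; "contact_force": force on the tool from outside, world axes, zero at the start; "ft_torque": the same for the moment, N m; "gripper_width": opening from 0.0 (shut) to 1.0 (fully open).
Only numpy, scipy, OpenCV 4.12 (cv2) and the standard library are available. Lean on these libraries where they do the work, as an engineer would, in place of code of your own. Each camera call takes 0.05 s, during which the arm holds its last target.

## Task

Stow the blue case in the third gap of the dark wooden rack, counting the gaps from the end with the red cap. First count by touch: starting at the red-capped end, run a fingertip along the row of orange spring tabs on the rack's back rail so that the first, second and third tabs tip over clearly in turn, and stop there, leaving the fourth tab untipped. Then push the case, upright and sliding on the table without lifting it, into that third gap until it is fully home, and leave the mug, coaster, monocular and grey book where they are.

Things in the scene. Friction and masses are not known exactly. Their poses are not given: they have to be found in the camera images.
- rack: Dark wood rack fixed to the table, 46 mm high. Origin on the table, mid-width; x points from its mouth (x=-50 mm) to its back, away from the robot within 0.2 rad; y along it. Four gaps 46 mm wide, no floor, centres y=+78,+26,-26,-78 mm, between 6 mm dividers (round front ends) and 14 mm end walls (outer faces y=+-115). Back rail x=45 to 55 mm stops the case and bears a orange tab over each gap.
- red_cap: Red cap, 18 mm across and 12 mm high, on top of one end wall of the rack at rack x = -30 mm, y = +108 or -108 mm; it marks the end from which to count. Origin at the centre of its underside. (A white cap of the same shape is on the other end.)
- case: Blue hard case with grey snap latch on top, 0.1 to 0.25 kg, loose, standing on the table before the rack's mouth: 100 mm long (x), 38 wide (y), 52 high (56 with latch). Origin at the centre of its underside; its x points roughly to the rack. Either end may go in first. Fully home against the back rail it stands out of the mouth by 5 mm, origin at rack x=-5 mm.
- tab1 (a joint): Spring tab over the gap at rack y=+78 mm: hinge angle, 0 upright, positive leaning to rack -y, negative to +y, limit 1.4. The hinge line runs along rack x at rack (50, +78) mm, height 46 mm. A light spring (about 1 N at the tip) stands it up again when let go.
- tab2 (a joint): Spring tab over the gap at rack y=+26 mm: hinge angle, 0 upright, positive leaning to rack -y, negative to +y, limit 1.4. The hinge line runs along rack x at rack (50, +26) mm, height 46 mm. A light spring (about 1 N at the tip) stands it up again when let go.
- tab3 (a joint): Spring tab over the gap at rack y=-26 mm: hinge angle, 0 upright, positive leaning to rack -y, negative to +y, limit 1.4. The hinge line runs along rack x at rack (50, -26) mm, height 46 mm. A light spring (about 1 N at the tip) stands it up again when let go.
- tab4 (a joint): Spring tab over the gap at rack y=-78 mm: hinge angle, 0 upright, positive leaning to rack -y, negative to +y, limit 1.4. The hinge line runs along rack x at rack (50, -78) mm, height 46 mm. A light spring (about 1 N at the tip) stands it up again when let go.
- tab1_top (a point): Middle of the upper end of the orange tab over the gap at rack y = +78 mm. The tab is 30 mm tall (heights 46 to 76 mm when upright), 10 mm along rack x and 5 mm along rack y.
- tab2_top (a point): Middle of the upper end of the orange tab over the gap at rack y = +26 mm. The tab is 30 mm tall (heights 46 to 76 mm when upright), 10 mm along rack x and 5 mm along rack y.
- tab3_top (a point): Middle of the upper end of the orange tab over the gap at rack y = -26 mm. The tab is 30 mm tall (heights 46 to 76 mm when upright), 10 mm along rack x and 5 mm along rack y.
- tab4_top (a point): Middle of the upper end of the orange tab over the gap at rack y = -78 mm. The tab is 30 mm tall (heights 46 to 76 mm when upright), 10 mm along rack x and 5 mm along rack y.
- mug: Stainless steel mug, 74 mm across, 85 mm high, with a handle; stands on the coaster, beside the rack. Origin at the centre of its underside. Leave alone.
- coaster: Green ceramic coaster, 100 mm across, 8 mm thick, under the mug. Origin at the centre of its underside. Leave alone.
- monocular: Black rubber-armoured monocular standing on end, 38 mm across, 88 mm high, on the other side of the rack from the mug. Origin at the centre of its underside. Leave alone.
- book: Notebook with grey hard covers and white page edges, 85 x 26 x 48 mm, standing in the rack's gap at y = -78 mm (an occupied gap counts like any other). Origin at the centre of its underside. Leave alone.
There are look-alikes about, which are no part of the job. Several things look just like the case: the one meant starts farthest to the robot's left.

How it is judged:
On the way, in this order (a step that is already met when the one before it is completed fails the run):
1. the first tab from the red cap is tipped (((y of red_cap in the frame of rack above 0 m and (value of joint tab1 above 0.35 rad or value of joint tab1 below -0.35 rad)) or (y of red_cap in the frame of rack below 0 m and (value of joint tab4 above 0.35 rad or value of joint tab4 below -0.35 rad)))).
2. the second tab is tipped (((y of red_cap in the frame of rack above 0 m and (value of joint tab2 above 0.35 rad or value of joint tab2 below -0.35 rad)) or (y of red_cap in the frame of rack below 0 m and (value of joint tab3 above 0.35 rad or value of joint tab3 below -0.35 rad)))).
3. the third tab is tipped (((y of red_cap in the frame of rack above 0 m and (value of joint tab3 above 0.35 rad or value of joint tab3 below -0.35 rad)) or (y of red_cap in the frame of rack below 0 m and (value of joint tab2 above 0.35 rad or value of joint tab2 below -0.35 rad)))).
4. the case is home in the third gap from the red cap (x of case in the frame of rack above -0.012 m and ((y of red_cap in the frame of rack above 0 m and y of case in the frame of rack between -0.034 and -0.018 m) or (y of red_cap in the frame of rack below 0 m and y of case in the frame of rack between 0.018 and 0.034 m)) and angle between the x axis of case and the x axis of rack, either way round below 0.12 rad and angle between case's own z axis and vertical below 0.08 rad and height (world z) of case below 0.005 m), for 0.2 s.
At the end, for the whole second after the job is handed in: Case upright on the table in the third gap from the red cap, within 7 mm of home, 8 mm of the gap's centre line and 0.12 rad of its direction, at rest; all tabs upright again (0.15 rad; tipped means beyond 0.35); mug, coaster, monocular, book within 15 mm of their start (all of step 4 and value of joint tab1 between -0.15 and 0.15 rad and value of joint tab2 between -0.15 and 0.15 rad and value of joint tab3 between -0.15 and 0.15 rad and value of joint tab4 between -0.15 and 0.15 rad and linear speed of case below 0.01 m/s and distance of each of mug, coaster, monocular, book from where it was at the start of the episode below 0.015 m); the robot touches nothing.
It fails at once if the fourth tab from the red cap is tipped (beyond 0.35 rad) ((y of red_cap in the frame of rack above 0 m and (value of joint tab4 above 0.35 rad or value of joint tab4 below -0.35 rad)) or (y of red_cap in the frame of rack below 0 m and (value of joint tab1 above 0.35 rad or value of joint tab1 below -0.35 rad))).
It fails at once if the case is lifted (15 mm) or toppled (0.35 rad) (height (world z) of case above 0.015 m or angle between case's own z axis and vertical above 0.35 rad).
It fails at once if mug, coaster, monocular or book is moved by more than 15 mm or knocked over (distance of any of mug, coaster, monocular, book from where it was at the start of the episode above 0.015 m or angle between any of mug, coaster, monocular, book's own z axis and vertical above 0.35 rad).
It also fails if it takes over 64 s, if anything falls off the work surface, if the arm or the gripper's body presses on something with over 40 N, if the wrist force passes 120 N, or if a joint passes its speed limit or range.

## Working session

There is one attempt and no reset: what is moved stays moved. The work goes in short steps, Python scripts to look and compute and a tool call to move; the robot and the scene stay as the last step left them, time stands still between calls to the robot, and variables do not carry over. Pictures are saved under pics/ and viewed, and the job is handed in when it is done.

Besides the shell and the picture viewer there is one more tool, called in YAML: its name, and indented under it one key for each argument. servo_tool: Moves the arm, as the interface text tells. Its arguments: {"type":"object","properties":{"deltas":{"type":"array","items":{"type":"array","items":{"type":"array","items":{"type":"number"}}}}},"required":["deltas"]}

```bash
mkdir -p pics; python3 - <<'E'
from plant import *
import cv2,numpy as np
for n in("top","side"):
    im=grab_frame(n); cv2.imwrite(f"pics/{n}0.png",im[:,:,::-1])
    c=calibration(n); print(n,np.round(c["intrinsics"],1).tolist(),np.round(c["world_from_camera"],4).tolist())
s=state();print(s["time"],s["tool_pos"],s["tool_rot"],s["gripper_width"])
E
```

```text
top [[432.2, 0.0, 323.2], [0.0, 432.2, 197.1], [0.0, 0.0, 1.0]] [[0.0107, -0.9926, 0.1211, 0.3977], [-0.9995, -0.014, -0.027, -0.0241], [0.0285, -0.1207, -0.9923, 1.0683], [0.0, 0.0, 0.0, 1.0]]
side [[408.8, 0.0, 321.1], [0.0, 408.8, 197.0], [0.0, 0.0, 1.0]] [[-0.9845, -0.1322, 0.1152, 0.425], [-0.1744, 0.6702, -0.7214, 0.7543], [0.0182, -0.7304, -0.6828, 0.8253], [0.0, 0.0, 0.0, 1.0]]
0.1 [ 0.22286216 -0.58335386  0.24918743] [-9.30289600e-04  9.83410130e-01  1.81393630e-01 -4.04512322e-05] 1.00259206498786
```

View pics/top0.png

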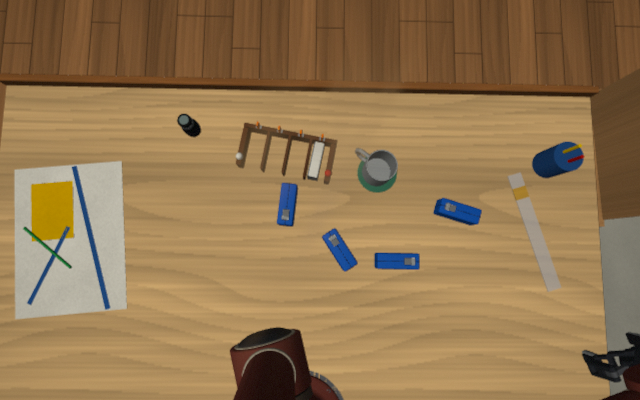

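View pics/side0.png

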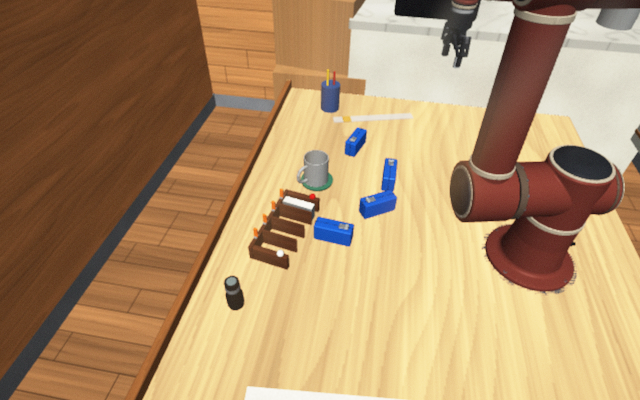

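```bash
python3 - <<'E'
import cv2
im=cv2.imread("pics/top0.png")[105:245,225:365]
cv2.imwrite("pics/c1.png",cv2.resize(im,(700,700)[:2] if 0 else (590,590),interpolation=cv2.INTER_CUBIC))
im=cv2.imread("pics/side0.png")[180:275,240:400]
cv2.imwrite("pics/c2.png",cv2.resize(im,(800,475),interpolation=cv2.INTER_CUBIC))
E
```

```text
(no output)
```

View pics/c1.png

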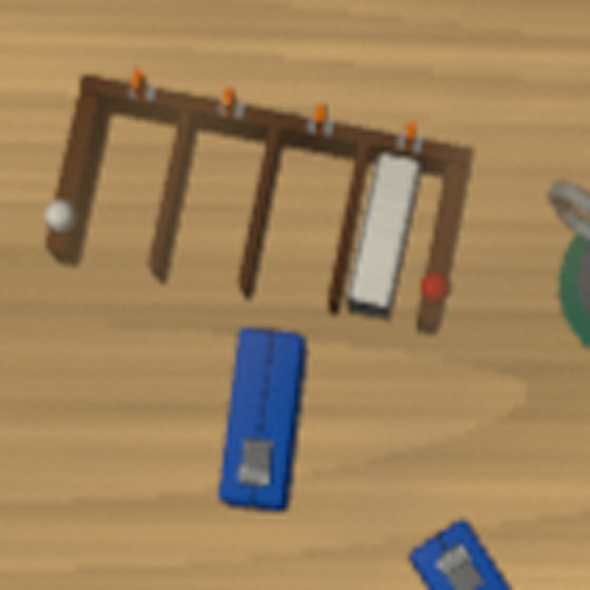

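View pics/c2.png

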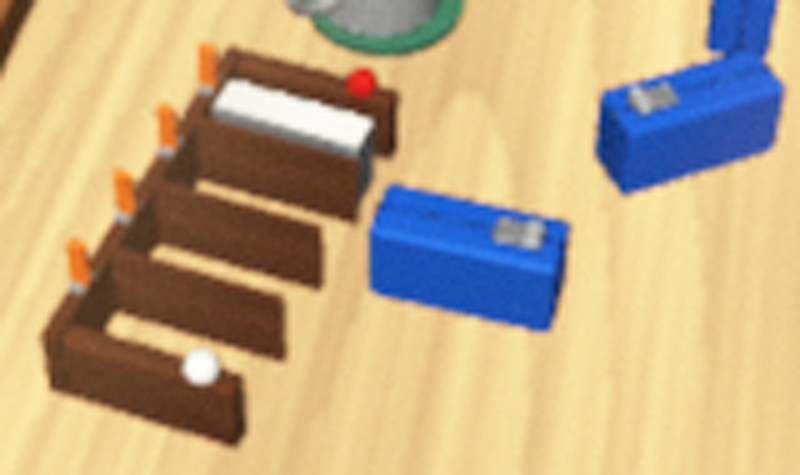

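```bash
cat > h.py <<'E'
import numpy as np,cv2
from scipy.optimize import least_squares
from plant import *
def proj(n,P,c=None):
    c=c or calibration(n);T=np.linalg.inv(c["world_from_camera"]);q=(T[:3,:3]@np.asarray(P,float).T).T+T[:3,3]
    q=q@c["intrinsics"].T;return q[:,:2]/q[:,2:]
def place(p,L):
    L=np.asarray(L,float)/1000;c,s=np.cos(p[2]),np.sin(p[2])
    return np.c_[p[0]+c*L[:,0]-s*L[:,1],p[1]+s*L[:,0]+c*L[:,1],L[:,2]]
def fit(obs,p0):
    f=lambda p:np.concatenate([(proj(n,place(p,L))-np.array(px)).ravel() for n,L,px in obs])
    r=least_squares(f,p0,loss="soft_l1");return r.x,f(r.x).reshape(-1,2)
def tocase(rack,case):
    d=np.array(case[:2])-rack[:2];c,s=np.cos(rack[2]),np.sin(rack[2]);return np.array([c*d[0]+s*d[1],-s*d[0]+c*d[1]])*1000
E
python3 - <<'E'
from h import *
t=lambda a:(np.array(a)+.5)/4.214-.5+np.array([225,105])
s=lambda a:(np.array(a)+.5)/5-.5+np.array([240,180])
tabs=[(50,78,76),(50,26,76),(50,-26,76),(50,-78,76)]
caps=[(-30,108,54),(-30,-108,54)]
r,e=fit([("top",[(55,115,46),(55,-115,46)]+tabs+caps,t([(84,77),(472,150),(138,70),(228,89),(320,105),(410,124),(59,213),(433,286)])),
("side",tabs+caps,s([(77,240),(122,170),(166,106),(207,45),(201,363),(361,80)]))],[.65,0,-.2])
print("rack",r.round(4));print(e.round(1).tolist())
L=[(50,19,52),(50,-19,52),(-50,-19,52),(-50,19,52)]
c,e=fit([("top",L,t([(240,328),(304,337),(288,510),(219,500)])),("side",L,s([(371,226),(390,186),(569,222),(553,266)]))],[.5,0,-.1])
print("case",c.round(4));print(e.round(1).tolist(), tocase(r,c))
print("tabs",place(r,tabs).round(4).tolist())
print("pre/home",place(r,[(-105,26,0),(-5,26,0),(-55,26,0)]).round(4).tolist())
E
```

```text
rack [ 0.6301  0.0384 -0.1803]
[[-0.4, -1.6], [0.7, -0.7], [-0.2, 1.3], [0.2, 1.1], [0.0, 1.5], [0.4, 1.3], [0.3, -0.3], [0.6, -0.2], [-0.6, 0.8], [-0.2, 0.8], [-0.3, 0.5], [-0.3, 0.5], [-0.5, -0.2], [0.1, -0.3]]
case [ 0.5048  0.0335 -0.095 ]
[[-0.1, -0.5], [0.7, -0.9], [-0.3, -0.0], [-0.1, 0.6], [-0.6, 0.9], [-0.3, -1.2], [0.9, -0.6], [0.9, 1.1]] [-122.31742975  -27.28679655]
tabs [[0.6932, 0.1062, 0.076], [0.6839, 0.055, 0.076], [0.6746, 0.0039, 0.076], [0.6653, -0.0473, 0.076]]
pre/home [[0.5314, 0.0828, 0.0], [0.6298, 0.0649, 0.0], [0.5806, 0.0738, 0.0]]
```

Named candidates (top view): blue cases at (287,204), (340,250), (397,261) and (457,211). Left in the picture is +y, the robot's left, so (287,204) is the case meant, and the enlarged crop confirms it as a blue case with a grey latch. The red cap is at about (328,173), at the rack's −y end. The count therefore runs tab4, tab3, tab2, and the target gap is y=+26. Next I move above the start of the tab row.

servo_tool:
  deltas:
    - [[0,40,46,0,-1.5],[0,80,93,0,-3],[0,120,140,0,-4.5],[0,160,186,0,-5.2],[0,200,232,0,-5.2]]

```text
time: 0.72
tool_pos: [0.4238, -0.35, 0.2499]
tool_rot: [-0.0, 0.996, -0.09, -0.0]
contact_force: [1.0, -0.3, 0.5]
gripper_width: 0.002
```

servo_tool:
  deltas:
    - [[0,40,46,0,0],[0,80,93,0,0],[0,120,140,0,0],[0,160,186,0,0],[0,200,232,0,0]]

```text
time: 1.35
tool_pos: [0.6238, -0.118, 0.2498]
tool_rot: [0.0, 0.996, -0.09, -0.0]
contact_force: [1.0, -1.2, -0.5]
gripper_width: -0.001
```

servo_tool:
  deltas:
    - [[0,37,44,-40,0],[0,37,44,-90,0],[0,37,44,-120,0],[0,37,44,-120,0]]

```text
time: 1.85
tool_pos: [0.6573, -0.075, 0.1257]
tool_rot: [-0.001, 0.996, -0.09, -0.004]
contact_force: [-0.3, 0.5, 0.9]
gripper_width: -0.0
```

```bash
python3 - <<'E'
from h import *
s=state();print(s["time"],s["tool_pos"].round(4),s["tool_rot"].round(4),s["gripper_width"],s["contact_force"].round(1))
for n in("side","top","wrist"):
    im=grab_frame(n)
    if n=="side": im=cv2.resize(im[130:290,220:400],None,fx=4,fy=3.6)[:600]
    cv2.imwrite(f"pics/{n}1.png",im[:,:,::-1])
E
```

```text
1.85 [ 0.6573 -0.075   0.1257] [-6.00e-04  9.96e-01 -8.96e-02 -4.10e-03] -0.00021362194326184574 [-0.3  0.5  0.9]
```

View pics/side1.png

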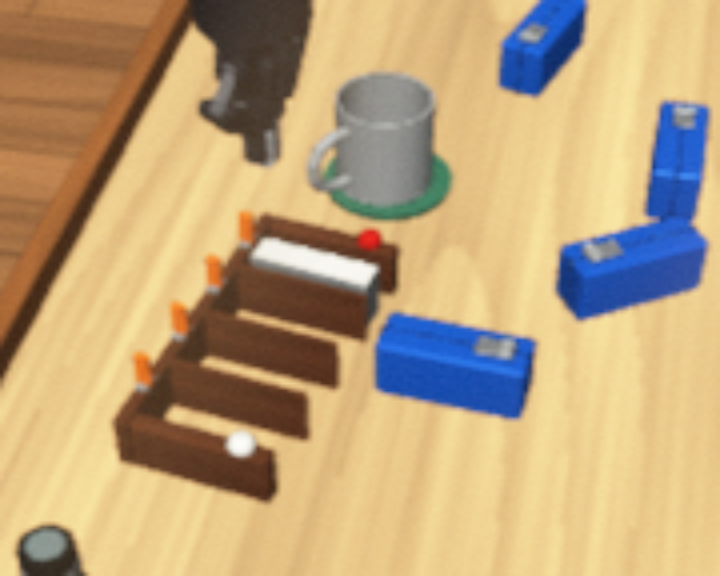

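View pics/wrist1.png

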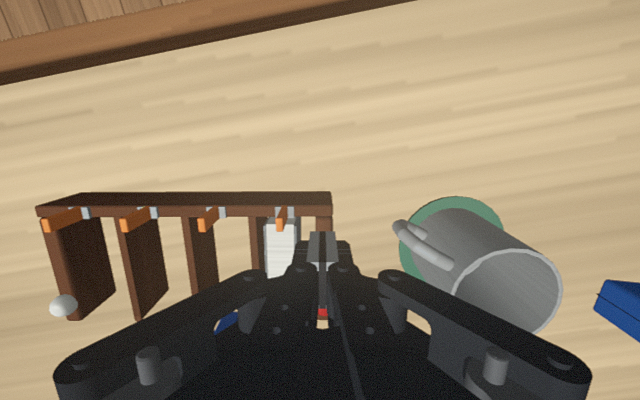

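```bash
python3 - <<'E'
from h import *
r=np.array([.6301,.0384,-.1803])
L=[(50,78,76),(50,26,76),(50,-26,76),(50,-78,76),(55,-115,46),(55,115,46),(50,-121,62),(36,-121,62),(50,-106,62)]
print(proj("wrist",place(r,L)).round(0).tolist())
im=cv2.imread("pics/wrist1.png")
cv2.imwrite("pics/w1c.png",cv2.resize(im[170:300,20:420],None,fx=2,fy=2,interpolation=cv2.INTER_CUBIC))
E
```

```text
[[44.0, 225.0], [122.0, 225.0], [200.0, 225.0], [278.0, 225.0], [332.0, 205.0], [31.0, 205.0], [341.0, 218.0], [341.0, 236.0], [320.0, 218.0]]
```

View pics/w1c.png

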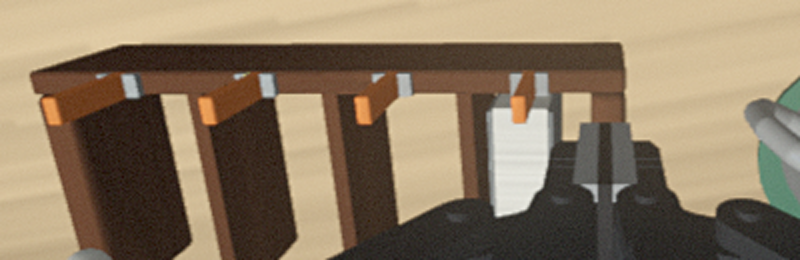

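servo_tool:
  deltas:
    - [[0,0,0,-25,0],[0,0,0,-51,0],[0,0,0,-51,0]]

```text
time: 2.38
tool_pos: [0.6595, -0.0761, 0.0792]
tool_rot: [-0.0, 0.996, -0.09, -0.001]
contact_force: [-0.4, 0.0, 0.2]
gripper_width: 0.002
```

servo_tool:
  deltas:
    - [[0,2,12,0,0],[0,4.5,24,0,0],[0,6.5,36,0,0],[0,6.5,36,0,0]]

```text
time: 2.88
tool_pos: [0.6672, -0.0385, 0.0802]
tool_rot: [-0.0, 0.996, -0.089, 0.001]
contact_force: [0.9, -0.5, 1.4]
gripper_width: 0.001
```

```bash
python3 - <<'E'
from h import *
s=state();print(s["time"],s["tool_pos"].round(4),s["tool_rot"].round(4),s["contact_force"].round(1),tocase(np.array([.6301,.0384,-.1803]),s["tool_pos"]))
im=grab_frame("side"); im=cv2.resize(im[170:290,220:400],None,fx=4,fy=4)
cv2.imwrite(f"pics/side2.png",im[:,:,::-1])
E
```

```text
2.875 [ 0.6672 -0.0385  0.0802] [-1.00e-04  9.96e-01 -8.89e-02  8.00e-04] [ 0.9 -0.5  1.4] [ 50.27081285 -69.04968809]
```

View pics/side2.png

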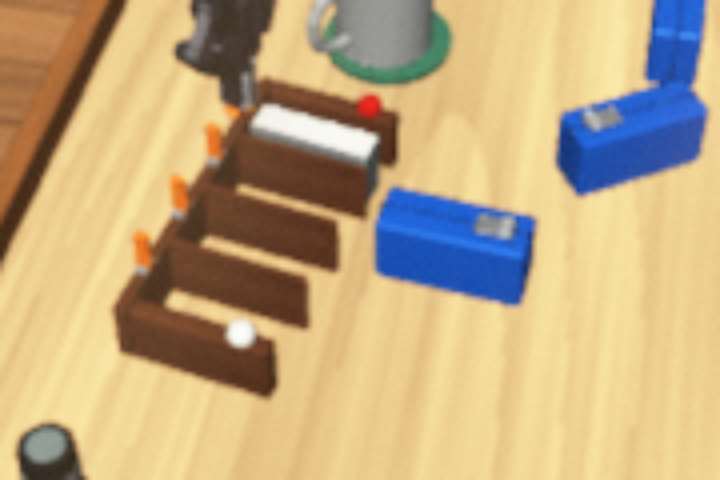

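The first tab at (232,112) leans over under the fingertip and the others stand upright. I carry on over the second and third.

servo_tool:
  deltas:
    - [[0,2,12,0,0],[0,4.5,24,0,0],[0,6.5,36,0,0],[0,9.5,51,0,0],[0,9.5,51,0,0]]

```text
time: 3.55
tool_pos: [0.6761, 0.0127, 0.0793]
tool_rot: [-0.0, 0.996, -0.089, -0.0]
contact_force: [-0.4, 0.0, 2.1]
gripper_width: -0.007
```

```bash
python3 - <<'E'
from h import *
s=state();print(s["time"],s["tool_pos"].round(4),s["contact_force"].round(1),tocase(np.array([.6301,.0384,-.1803]),s["tool_pos"]))
im=grab_frame("side"); im=cv2.resize(im[170:290,220:400],None,fx=4,fy=4)
cv2.imwrite(f"pics/side3.png",im[:,:,::-1])
E
```

```text
3.55 [0.6761 0.0127 0.0793] [-0.4  0.   2.1] [ 49.89994901 -17.04867901]
```

View pics/side3.png

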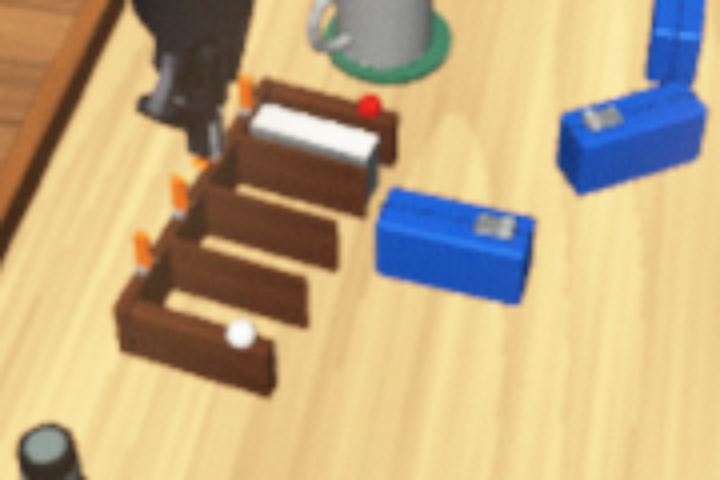

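The second tab at (200,162) is tipped and the first has sprung back. Now the third, stopping there.

servo_tool:
  deltas:
    - [[0,2,12,0,0],[0,4.5,24,0,0],[0,6.5,36,0,0],[0,9.5,50,0,0],[0,9.5,50,0,0]]

```text
time: 4.22
tool_pos: [0.6856, 0.0626, 0.0794]
tool_rot: [-0.0, 0.996, -0.089, 0.0]
contact_force: [-0.5, -0.7, 1.9]
gripper_width: 0.001
```

```bash
python3 - <<'E'
from h import *
s=state();print(s["time"],s["tool_pos"].round(4),s["contact_force"].round(1),tocase(np.array([.6301,.0384,-.1803]),s["tool_pos"]))
im=grab_frame("side"); im=cv2.resize(im[170:290,220:400],None,fx=4,fy=4)
cv2.imwrite(f"pics/side4.png",im[:,:,::-1])
E
```

```text
4.225 [0.6856 0.0626 0.0794] [-0.5 -0.7  1.9] [50.30985872 33.75717384]
```

View pics/side4.png

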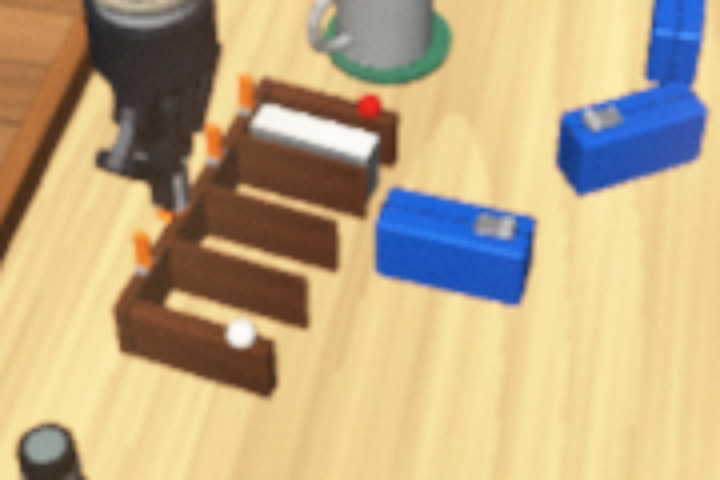

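The third tab at (165,215) is tipped and the fourth at (143,250) is upright. I lift off and go to the case.

servo_tool:
  deltas:
    - [[0,0,0,40,0],[0,0,0,90,0],[62,-55,-6,90,0.4],[62,-110,-13,90,0.8],[62,-160,-20,90,0.8]]

```text
time: 4.9
tool_pos: [0.5238, 0.0409, 0.1692]
tool_rot: [-0.0, 0.999, -0.048, 0.0]
contact_force: [-0.3, -0.5, 0.2]
gripper_width: 0.635
```

servo_tool:
  deltas:
    - [[62,-55,-6,0,0],[62,-55,-6,0,0]]

```text
time: 5.15
tool_pos: [0.4664, 0.0351, 0.1674]
tool_rot: [-0.0, 0.999, -0.048, -0.001]
contact_force: [0.8, 0.1, -0.4]
gripper_width: 0.725
```

```bash
python3 - <<'E'
from h import *
s=state();print(s["time"],s["tool_pos"].round(4),s["tool_rot"].round(4),s["gripper_width"])
c=np.array([.5048,.0335,-.095]);print(tocase(c,s["tool_pos"]))
L=[(50,19,52),(50,-19,52),(-50,-19,52),(-50,19,52)]
print(proj("wrist",place(c,L)).round(0).tolist())
im=grab_frame("wrist");cv2.imwrite("pics/w5.png",im[:,:,::-1])
im=grab_frame("side"); im=cv2.resize(im[130:290,220:400],None,fx=4,fy=3.6)
cv2.imwrite(f"pics/side5.png",im[:,:,::-1])
E
```

```text
5.15 [0.4664 0.0351 0.1674] [-2.000e-04  9.988e-01 -4.840e-02 -1.400e-03] 0.7248896297447389
[-38.39597187  -2.00660362]
[[295.0, 90.0], [344.0, 90.0], [341.0, 212.0], [298.0, 212.0]]
```

View pics/w5.png

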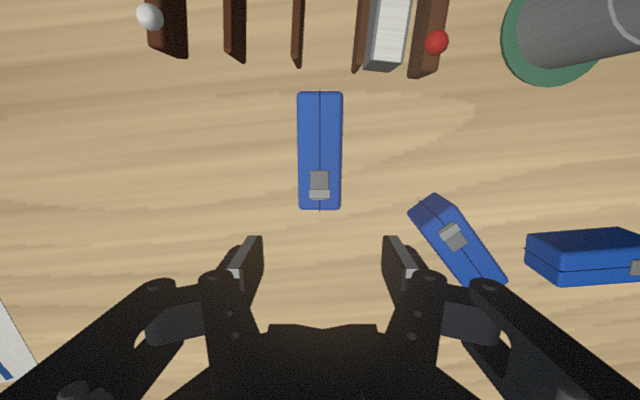

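View pics/side5.png

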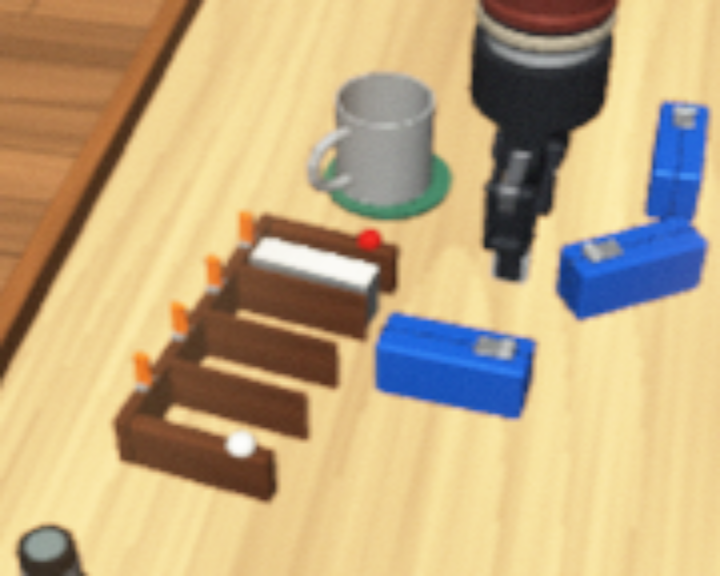

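servo_tool:
  deltas:
    - [[60,0,0,-50,0],[60,0,0,-100,0],[60,0,0,-139,0],[60,0,0,-139,0]]

```text
time: 5.75
tool_pos: [0.469, 0.0353, 0.0274]
tool_rot: [-0.0, 0.999, -0.048, -0.004]
contact_force: [0.4, -0.1, -0.6]
gripper_width: 0.709
```

servo_tool:
  deltas:
    - [[34,0,0,0,0],[34,0,0,0,0],[34,0,0,0,0],[34,0,0,0,0]]

```text
time: 6.25
tool_pos: [0.4727, 0.035, 0.0327]
tool_rot: [0.0, 0.999, -0.048, 0.003]
contact_force: [0.8, -0.2, 6.6]
gripper_width: 0.439
```

```bash
python3 - <<'E'
from h import *
s=state();print(s["time"],s["tool_pos"].round(4),s["tool_rot"].round(4),s["gripper_width"],s["contact_force"].round(1))
c=np.array([.5048,.0335,-.095]);r=np.array([.6301,.0384,-.1803]);print(tocase(c,s["tool_pos"]),tocase(r,s["tool_pos"]))
im=grab_frame("wrist");cv2.imwrite("pics/w6.png",im[:,:,::-1])
E
```

```text
6.25 [0.4727 0.035  0.0327] [ 1.000e-04  9.988e-01 -4.800e-02  2.600e-03] 0.4392469983832957 [ 0.8 -0.2  6.6]
[-32.08310046  -1.55608515] [-154.22406661  -31.57375635]
```

View pics/w6.png

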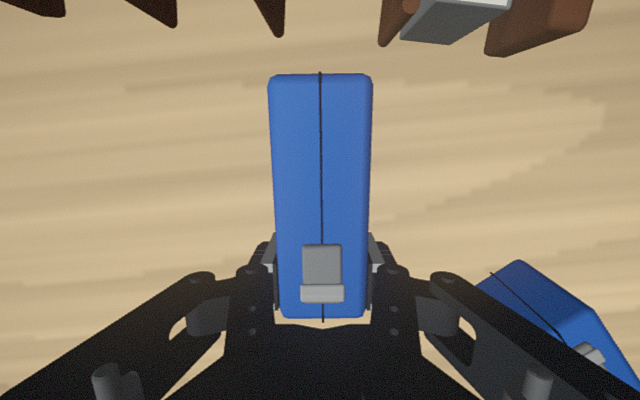

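servo_tool:
  deltas:
    - [[34,2.5,11,0,-0.2],[34,5,22,0,-0.4],[34,7.5,34,0,-0.6],[34,10,46,0,-0.8],[34,12,56,0,-0.8]]

```text
time: 6.92
tool_pos: [0.4845, 0.0905, 0.0327]
tool_rot: [0.001, 0.996, -0.09, 0.002]
contact_force: [-0.6, -4.6, 8.3]
gripper_width: 0.439
```

servo_tool:
  deltas:
    - [[34,0,0,0,0],[34,0,0,0,0]]

```text
time: 7.18
tool_pos: [0.4846, 0.0914, 0.0327]
tool_rot: [-0.0, 0.996, -0.09, 0.002]
contact_force: [1.0, 1.0, 5.5]
gripper_width: 0.443
```

```bash
python3 - <<'E'
from h import *
s=state();print(s["time"],s["tool_pos"].round(4),s["tool_rot"].round(4),s["gripper_width"],s["contact_force"].round(1))
r=np.array([.6301,.0384,-.1803]);print(tocase(r,s["tool_pos"]))
L=[(-50,52+3,46),(-50,52-3,46),(-50,3,46),(-50,-3,46),(55,-115,46),(55,115,46)]
print("wristpred",proj("wrist",place(r,L)).round(0).tolist())
w=grab_frame("wrist");cv2.imwrite("pics/w7.png",w[:,:,::-1])
im=grab_frame("top"); im=cv2.resize(im[105:245,225:365],None,fx=4.2,fy=4.2,interpolation=cv2.INTER_CUBIC)
cv2.imwrite(f"pics/top7.png",im[:,:,::-1])
E
```

```text
7.175 [0.4846 0.0914 0.0327] [-4.00e-04  9.96e-01 -8.96e-02  2.40e-03] 0.44295743820120664 [1.  1.  5.5]
[-152.62054957   26.09781903]
wristpred [[237.0, 9.0], [254.0, 9.0], [391.0, 9.0], [408.0, 9.0], [908.0, -486.0], [-45.0, -485.0]]
```

View pics/w7.png

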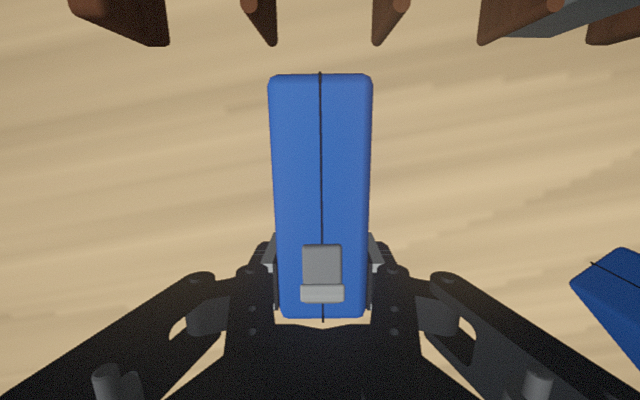

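View pics/top7.png

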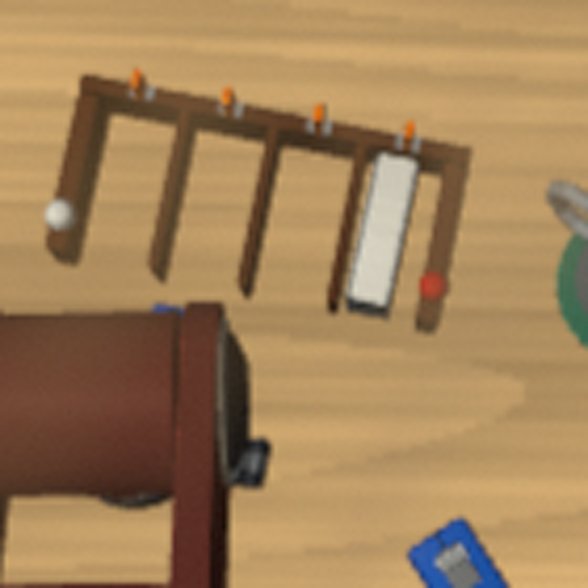

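In the wrist view the dividers bounding the target gap end at (274,45) and (374,45), midpoint 324. The case's front is centred at 320, so it is about 1 mm to the left. I start inserting with a small correction.

servo_tool:
  deltas:
    - [[34,6,-2.2,0,0],[34,14,-3.7,0,0],[34,22,-5,0,0],[34,30,-6.5,0,0],[34,38,-8,0,0]]

```text
time: 7.9
tool_pos: [0.5205, 0.0837, 0.0327]
tool_rot: [-0.0, 0.996, -0.09, -0.001]
contact_force: [-11.2, 2.8, 15.2]
gripper_width: 0.44
```

```bash
python3 - <<'E'
from h import *
s=state();print(s["time"],s["tool_pos"].round(4),s["tool_rot"].round(4),s["gripper_width"],s["contact_force"].round(1))
r=np.array([.6301,.0384,-.1803]);print(tocase(r,s["tool_pos"]))
w=grab_frame("wrist");cv2.imwrite("pics/w8.png",w[:,:,::-1])
E
```

```text
7.9 [0.5205 0.0837 0.0327] [-4.00e-04  9.96e-01 -8.96e-02 -9.00e-04] 0.44045256292346263 [-11.2   2.8  15.2]
[-115.99012651   24.92886078]
```

View pics/w8.png

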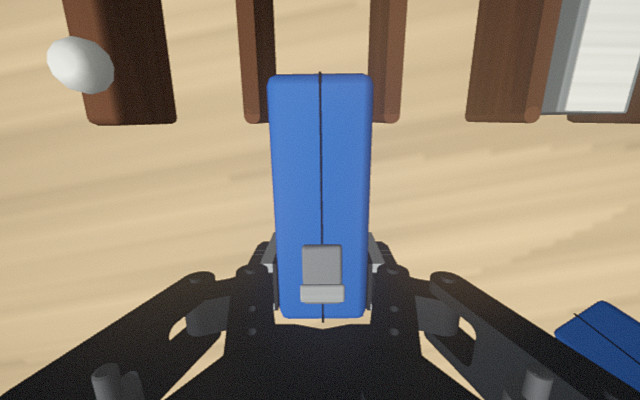

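servo_tool:
  deltas:
    - [[34,9,-1.7,1.5,0],[34,18,-3.3,1.5,0],[34,27,-5,1.5,0],[34,36,-6.6,1.5,0],[34,45,-8.2,1.5,0]]

```text
time: 8.57
tool_pos: [0.5657, 0.0751, 0.0327]
tool_rot: [-0.0, 0.996, -0.09, -0.0]
contact_force: [-6.6, 0.8, 7.1]
gripper_width: 0.437
```

```bash
python3 - <<'E'
from h import *
s=state();print(s["time"],s["tool_pos"].round(4),s["tool_rot"].round(4),s["gripper_width"],s["contact_force"].round(1))
r=np.array([.6301,.0384,-.1803]);print(tocase(r,s["tool_pos"]))
w=grab_frame("wrist");cv2.imwrite("pics/w9.png",w[:,:,::-1])
E
```

```text
8.575 [0.5657 0.0751 0.0327] [-1.00e-04  9.96e-01 -8.97e-02 -4.00e-04] 0.4367649139613513 [-6.6  0.8  7.1]
[-69.88787507  24.53683263]
```

View pics/w9.png

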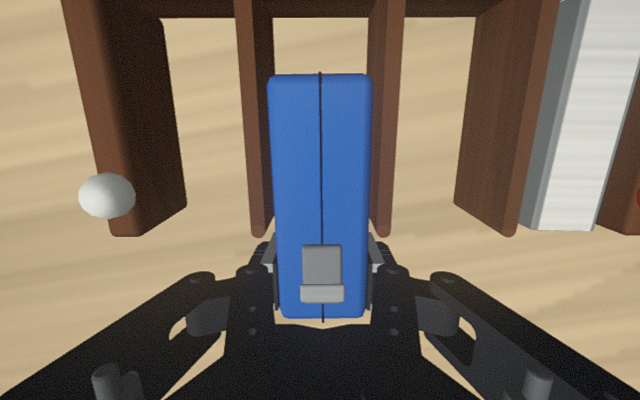

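servo_tool:
  deltas:
    - [[60,0,0,0,0],[60,0,0,0,0],[60,-2,0.5,0,0],[60,-2,0.5,40,0],[60,-2,0.5,80,0]]

```text
time: 9.25
tool_pos: [0.5625, 0.0755, 0.1118]
tool_rot: [0.0, 0.996, -0.09, -0.001]
contact_force: [1.3, -0.0, 0.2]
gripper_width: 0.702
```

servo_tool:
  deltas:
    - [[0,-20,4,0,0],[0,-42,8,0,0],[0,-42,8,0,0],[0,-42,8,0,0]]

```text
time: 9.75
tool_pos: [0.5219, 0.0834, 0.1119]
tool_rot: [-0.0, 0.996, -0.09, 0.0]
contact_force: [-0.4, 0.0, -0.3]
gripper_width: 0.007
```

```bash
python3 - <<'E'
from h import *
s=state();print(s["time"],s["tool_pos"].round(4),s["tool_rot"].round(4),s["gripper_width"],s["contact_force"].round(1))
r=np.array([.6301,.0384,-.1803]);print(tocase(r,s["tool_pos"]))
for cx in(-40,-36,-32):print(cx,proj("wrist",place(r,[(cx-50,26+19,52),(cx-50,26-19,52)])).round(0).tolist())
w=grab_frame("wrist");cv2.imwrite("pics/w10.png",w[:,:,::-1])
im=grab_frame("side"); im=cv2.resize(im[130:290,220:400],None,fx=4,fy=3.6)
cv2.imwrite(f"pics/side10.png",im[:,:,::-1])
E
```

```text
9.75 [0.5219 0.0834 0.1119] [-0.00e+00  9.96e-01 -8.97e-02  4.00e-04] 0.0069917365078329225 [-0.4  0.  -0.3]
[-114.5481062    24.84806629]
-40 [[291.0, 186.0], [349.0, 186.0]]
-36 [[291.0, 180.0], [349.0, 180.0]]
-32 [[291.0, 174.0], [350.0, 174.0]]
```

View pics/w10.png

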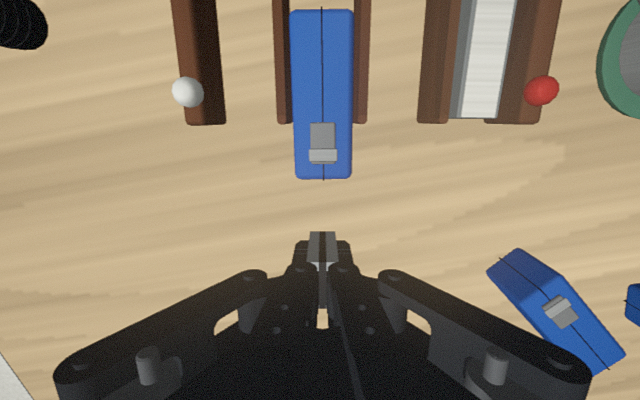

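View pics/side10.png

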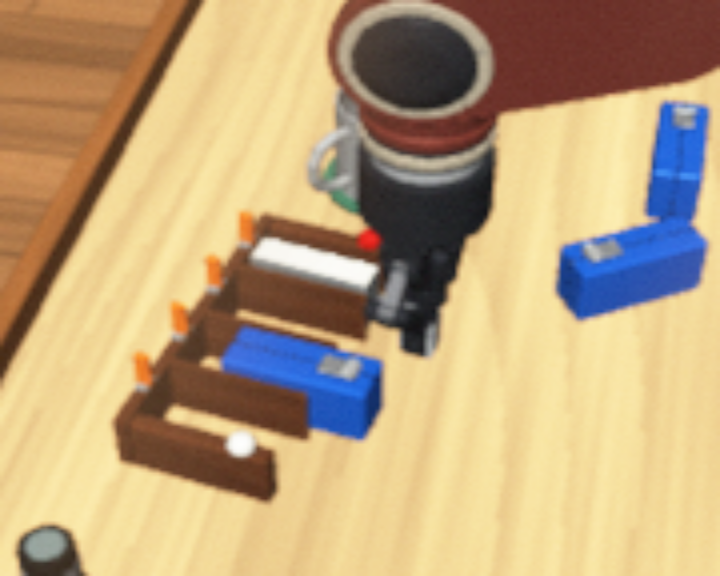

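The case sits in the right gap, with its rear edge at row 179 (origin at rack x of about −35). I now push its rear end with the closed fingers.

servo_tool:
  deltas:
    - [[0,0,0,-35,0],[0,0,0,-67,0],[0,0,0,-67,0]]

```text
time: 10.22
tool_pos: [0.5194, 0.0833, 0.0419]
tool_rot: [0.0, 0.996, -0.09, -0.003]
contact_force: [0.5, -0.4, -0.2]
gripper_width: -0.002
```

servo_tool:
  deltas:
    - [[0,9,-1.5,0,0],[0,18,-3,0,0],[0,26,-4.5,0,0],[0,34,-6,0,0],[0,40,-7.2,0,0]]

```text
time: 10.85
tool_pos: [0.5621, 0.0761, 0.0451]
tool_rot: [-0.0, 0.996, -0.09, 0.0]
contact_force: [-1.9, 1.0, 0.9]
gripper_width: 0.002
```

```bash
python3 - <<'E'
from h import *
s=state();print(s["time"],s["tool_pos"].round(4),s["tool_rot"].round(4),s["contact_force"].round(1))
r=np.array([.6301,.0384,-.1803]);print(tocase(r,s["tool_pos"]))
w=grab_frame("wrist");cv2.imwrite("pics/w11.png",w[:,:,::-1])
E
```

```text
10.85 [0.5621 0.0761 0.0451] [-0.      0.996  -0.0898  0.    ] [-1.9  1.   0.9]
[-73.69101348  24.93081089]
```

View pics/w11.png

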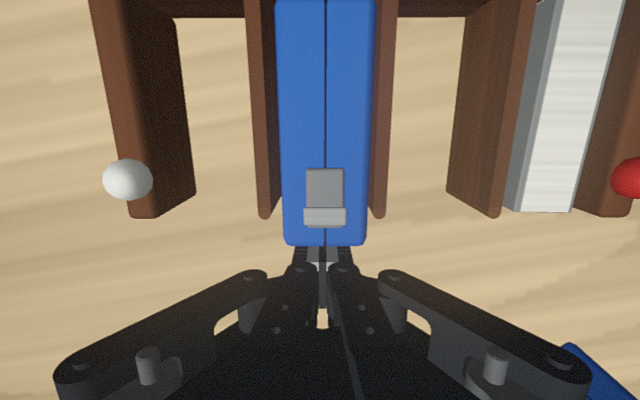

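servo_tool:
  deltas:
    - [[0,2,-0.4,0,0],[0,4,-0.7,0,0],[0,6,-1.1,0,0],[0,6,-1.1,0,0]]

```text
time: 11.4
tool_pos: [0.5677, 0.0751, 0.0447]
tool_rot: [0.0, 0.996, -0.09, 0.0]
contact_force: [0.5, 0.1, 0.1]
gripper_width: -0.0
```

servo_tool:
  deltas:
    - [[0,1.5,-0.3,0,0],[0,3,-0.6,0,0],[0,3,-0.6,0,0]]

```text
time: 11.78
tool_pos: [0.5686, 0.0749, 0.0447]
tool_rot: [0.0, 0.996, -0.09, -0.003]
contact_force: [-9.5, 1.7, 6.9]
gripper_width: 0.004
```

servo_tool:
  deltas:
    - [[0,1,-0.2,0,0],[0,2,-0.4,0,0],[0,2,-0.4,0,0]]

```text
time: 12.15
tool_pos: [0.5687, 0.0749, 0.0447]
tool_rot: [0.0, 0.996, -0.09, -0.006]
contact_force: [-17.1, 2.1, 13.7]
gripper_width: -0.0
```

```bash
python3 - <<'E'
from h import *
s=state();print(s["time"],s["tool_pos"].round(4),s["contact_force"].round(1))
r=np.array([.6301,.0384,-.1803]);print(tocase(r,s["tool_pos"]))
E
```

```text
12.15 [0.5687 0.0749 0.0447] [-17.1   2.1  13.7]
[-66.97070501  24.87278439]
```

The case has met a firm stop: force rises with no motion and the finger centre is at rack x −67. I back off, lift and inspect.

servo_tool:
  deltas:
    - [[0,-15,2.7,0,0],[0,-30,5.4,0,0],[0,-40,7,40,0],[0,-70,12,90,0],[0,-70,12,90,0]]

```text
time: 12.78
tool_pos: [0.504, 0.0866, 0.1399]
tool_rot: [-0.001, 0.996, -0.089, 0.005]
contact_force: [0.2, -0.7, 0.6]
gripper_width: -0.002
```

```bash
python3 - <<'E'
from h import *
s=state();print(s["time"],s["tool_pos"].round(4),s["contact_force"].round(1))
r=np.array([.6301,.0384,-.1803])
for cx in(-12,-8,-5,-2):print(cx,proj("wrist",place(r,[(cx-50,26+19,52),(cx-50,26-19,52)])).round(1).tolist())
w=grab_frame("wrist");cv2.imwrite("pics/w12.png",w[:,:,::-1])
im=grab_frame("side"); im=cv2.resize(im[170:290,220:400],None,fx=4,fy=4,interpolation=cv2.INTER_CUBIC)
cv2.imwrite(f"pics/side12.png",im[:,:,::-1])
E
```

```text
12.775 [0.504  0.0866 0.1399] [ 0.2 -0.7  0.6]
-12 [[294.0, 114.9], [347.5, 114.9]]
-8 [[293.9, 109.0], [347.6, 109.1]]
-5 [[293.8, 104.5], [347.7, 104.6]]
-2 [[293.7, 100.0], [347.8, 100.1]]
```

View pics/w12.png

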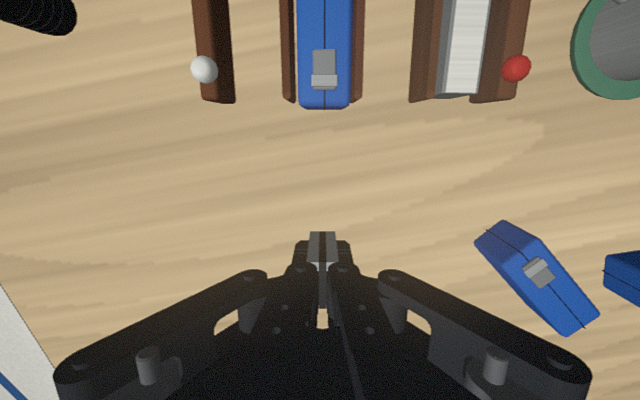

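View pics/side12.png

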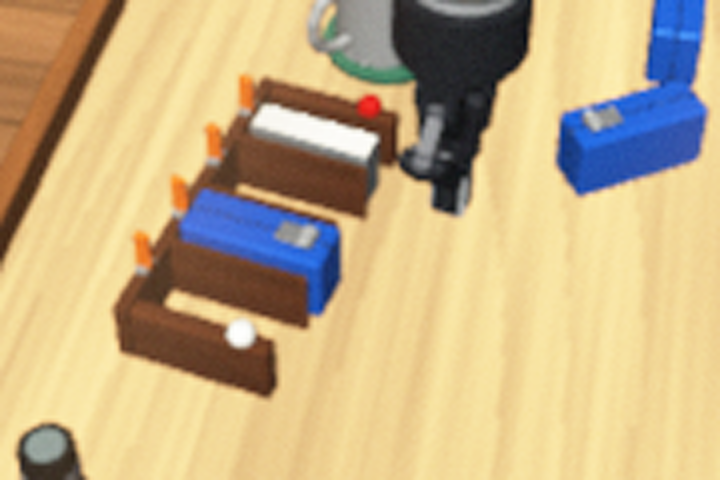

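servo_tool:
  deltas:
    - [[0,-20,-50,30,0],[0,-40,-110,60,0],[0,-60,-170,60,0],[0,-60,-230,60,0],[0,-60,-230,60,0]]

```text
time: 13.5
tool_pos: [0.4413, -0.147, 0.193]
tool_rot: [-0.0, 0.996, -0.093, -0.001]
contact_force: [0.9, 1.3, -0.9]
gripper_width: -0.0
```

```bash
python3 - <<'E'
from h import *
r=np.array([.6301,.0384,-.1803])
im=grab_frame("top"); im=cv2.resize(im[115:195,235:345],None,fx=7,fy=7,interpolation=cv2.INTER_CUBIC)
cv2.imwrite(f"pics/top13.png",im[:,:,::-1])
im=grab_frame("side"); cv2.imwrite(f"pics/side13.png",im[:,:,::-1])
P=[(45,45,52),(45,7,52),(-55,7,52),(-55,45,52),(-55,26,52),(-50,0,46),(-50,52,46)]
print(((proj("top",place(r,P))+.5-[235,115])*7).round(0).tolist())
E
```

```text
[[259.0, 109.0], [367.0, 130.0], [308.0, 412.0], [199.0, 390.0], [253.0, 401.0], [333.0, 404.0], [183.0, 375.0]]
```

View pics/top13.png

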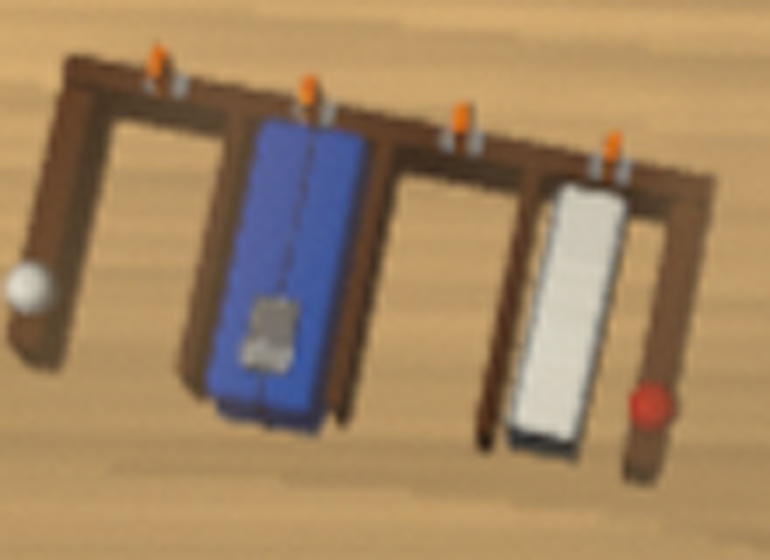

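View pics/side13.png

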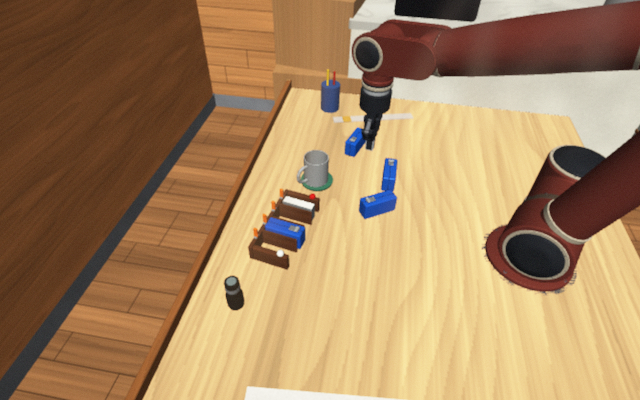

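The case's front edge at (262,120)–(365,137) abuts the back rail with no table showing between them. All four tabs are upright, the mug, coaster, monocular and book are where they were, and the arm is clear.

```bash
python3 -c "
from plant import *
print(state()['contact_force'],job_done())"
```

```text
the job is handed in; nothing more can be done
[-0.02266295  0.11101269  0.40426891] None
```

The blue case is stowed in the third gap from the red cap, and the job is handed in at about 13.6 s of the 64 s allowed; no verdict was reported.

- **Count by touch:** the red cap is at the rack's −y end, so I ran the closed fingertip over tab4, tab3 and tab2 in turn. Side-camera pictures showed each one tipped clearly. I lifted off there, and tab1 stood upright in every picture.
- **Stowing:** I gripped the leftmost blue case and slid it sideways to line up with the gap at y=+26. After sliding it part-way in, I let go and pushed its rear end with the closed fingers. It met a firm stop: force rose to about 17 N with no further motion.
- **Last checks:** the top view shows the case square in the gap with its front against the back rail. All four tabs are upright, the other objects look unmoved, and the arm is clear with almost no contact force.
- **One small disagreement:** a wrist picture taken while the arm was still settling put the case's origin near rack x −7.5 mm, against −5 mm for fully home. That is close to the 2 mm calibration error and well within the −12 mm limit. The firm stop and the top view both say it is home.

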